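# Roll the test tube onto the reading line

## Task

A stoppered glass test tube lies on the blue cushioned reading mat, to one side of its yellow line, and has to lie on that line for reading. With the fingertips press gently on the top of the tube near its middle and push sideways, in one or more strokes, so that it rolls until it lies centred along the yellow line; then leave it at rest there. Roll it, do not grasp, lift or drag it, and leave the marker pen on the mat and the pots and bottles beside it where they are.

Things in the scene. Friction and masses are not known exactly. Their poses are not given: they have to be found in the camera images.
- mat: Blue cushioned mat, 300 x 280 mm, its face 12 mm above the worktop, fixed there, placed and turned differently each time. Origin at the centre of its underside, on the worktop; x runs along the yellow line, y across it, z up. Pressed on, the cushion sinks about 1 mm for every 3 N (at most 8 mm) and springs back. The tube rolls on it without slipping and stops by itself when let go.
- line_mid (a point): Middle of the yellow line, on the mat's upper face (12 mm above the worktop). The line is 270 mm long and 8 mm wide and runs along the mat's x axis, with a short cross tick at each end. Same axes as the mat.
- tube: Stoppered glass test tube on the mat, 258 mm long, 31.6 mm across, about 55 g. Origin at mid-length on its centre line, 15.8 mm above the mat's face. x runs along it to the stopper, nearly parallel to the line; y, z turn as it rolls (z up at the start). Starts 45 to 78 mm left or right of the line. Tips on its top travel twice as far as its centre, so they run off ahead: several strokes.
- marker: Black marker pen, 132 x 12 x 13 mm, lying loose on the mat on the other side of the line. Origin at the centre of its underside; x along the pen. Leave it alone; its top is 18 mm lower than the tube's, so fingers may pass above it.
- pot: White sample pot with lid, 37 mm wide, 42 mm tall, standing on the worktop right of the mat. Origin at the centre of its underside. Leave it alone.
- dropper: Amber dropper bottle with black teat, 34 mm wide, 84 mm tall, standing right of the mat. Origin at the centre of its underside. Leave it alone.
- small_bottle: Small white reagent bottle with ribbed cap, 48 mm wide, 75 mm tall, standing right of the mat. Origin at the centre of its underside. Leave it alone.

How it is judged:
By the outcome, as a careful person would: the job done as asked, in the order asked, and still so for the second after the job is handed in, with the robot touching nothing.
It also fails if it takes over 48 s, if anything falls off the work surface, if the arm or the gripper's body presses on something with over 40 N, if the wrist force passes 120 N, or if a joint passes its speed limit or range.

## Robot

A 6-joint arm with a two-finger parallel gripper is mounted at the origin on a cart in front of the work surface, level with it; the furniture and walls round the work are solid. World frame = base frame: x ahead of the robot, y to its left, z up, the work surface at z = 0. Lengths are in m, angles in rad, forces in N, time in s.
With the tool pointing down it reaches from about 0.275 to 0.875 m from the base axis. Payload 12.5 kg.
Tool frame: the origin (TCP) lies at the very end of the fingers, on their centre line; the grasp point (between the pads) lies 19 mm behind it; z points along the fingers, y is the direction in which the jaws open and shut (so a half turn about z gives the same grasp; the last joint's range is limited). The gripper opens to 85 mm and grips with 20 to 120 N. Pads are 22 mm wide; open, the fingers measure 114 mm over their backs; the gripper's body (76 mm by 85 mm) begins 54 mm behind the grasp point. The pads swing forward as they close: fully open they stand 13 mm farther back than shut.
Start: joints at [1.15, 0.351, 1.652, -0, 1.139, -0.085], TCP at [0.181, 0.519, 0.231] pointing down, gripper open.
Joint ranges: [-2.75, 2.75], [-0.79, 2.1], [0.01, 2.65], [-1.57, 4.71], [0.07, 3.14], [-2.87, 2.87]. Speed limits (rad/s): [2.22, 2.22, 2.79, 3.14, 3.14, 3.14].

## Interface

Orientations are given as a unit quaternion [w, x, y, z].
In Python, from station import bot gives the robot as it stands.
- The arm moves only by the tool move_arm, never from a script. Its argument "commands" is a list of rows, each an object of numbers: "fingers": the gripper command: -1 is fully open, 1 is shut, values between are in proportion; "x", "y", "z": the shift along the tool's x, y, z in mm; "rx", "ry", "rz": the turn, a rotation vector about the tool's x, y, z in degrees. In form: [{"fingers": .., "x": .., "y": .., "z": .., "rx": .., "ry": .., "rz": ..}, ...]. A call has 1 to 5 rows; each row shifts and turns the commanded pose from where the row before left it, along the tool's axes as they then stand; what a row does not reach is not made up. A row lasts 1/8 s, in which the tool goes at most 62.5 mm and 10.7 degrees, less where a joint would pass 70% of its speed; a pose out of reach is approached as far as the arm can. A call is refused whole if a number of a shift passes 62.5 or a number of a turn 10.7, either way. A call with a gripper value outside its range is refused whole. The fingers move at their own pace and stop on an object; the grip force is fixed at half the most. Time passes only in rows, so rows that do not move let the fingers close. It gives the time, the measured TCP pose, the force and the opening at its end, in the units of the state.
- bot.get_state(): the state, without advancing time (a new reading comes with each control period).
- bot.get_image(name): name is "scene" or "side" or "wrist"; returns a dict with "image" (400x640x3 uint8, red, green, blue), "mtx" (3x3 intrinsics, pixels), "k1" (the pictures are not rectified: a ray, as slopes to the right and down, at radius r is drawn at 1 + k1 r^2 times it, then the intrinsics apply), "rvec" (rotation vector, rad) and "tvec" (3), from world to camera coordinates, as OpenCV has them. Camera axes: x right, y down, z forward; pixel columns grow to the right and rows downward; lengths in m; the calibration is good to about 2 mm. A picture is of the moment at which its call begins. There is no depth.
- bot.sign_off(): hands the job in, once; it reports no verdict.
The state is a dict: "t": time; "q": joint angles; "joint_velocities": joint speeds; "joint_torque": joint torques, N m; "eef_pos": TCP position; "tcp_rot": TCP orientation; "ft_force": force on the tool from outside, world axes, zero at the start; "moment": the same for the moment, N m; "gripper_width": finger opening in m.
Only numpy, scipy, OpenCV 4.12 (cv2) and the standard library are available. Lean on these libraries where they do the work, as an engineer would, in place of code of your own. Each camera call takes 0.05 s, during which the arm holds its last target.

## Working session

There is one attempt and no reset: what is moved stays moved. The work goes in short steps, Python scripts to look and compute and a tool call to move; the robot and the scene stay as the last step left them, time stands still between calls to the robot, and variables do not carry over. Pictures are saved under pics/ and viewed, and the job is handed in when it is done.

Besides the shell and the picture viewer there is one more tool, called after "Request:" in YAML: its name, and indented under it one key for each argument. move_arm: Moves the arm, as the interface text tells. Its arguments: {"type":"object","properties":{"commands":{"type":"array"}},"required":["commands"]}

```bash
mkdir -p pics; ls; python3 - <<'E'
from station import bot
import cv2,pickle
d={}
for n in ["scene","side","wrist"]:
    r=bot.get_image(n); d[n]=r
    cv2.imwrite(f"pics/{n}0.png",r["image"][:,:,::-1])
    print(n,r["mtx"].tolist(),r["k1"],r["rvec"],r["tvec"])
pickle.dump(d,open("p0.pkl","wb"))
print(bot.get_state())
E
```

```text
pics
scene [[488.41911475594907, 0.0, 333.0013073547604], [0.0, 488.41911475594907, 198.94276614806682], [0.0, 0.0, 1.0]] -0.13607414271884902 [ 1.96641231 -0.90393349  0.53100203] [-0.44098234  0.15232424  0.7958724 ]
side [[509.5218244384384, 0.0, 312.6291942310466], [0.0, 509.5218244384384, 198.5647926063426], [0.0, 0.0, 1.0]] -0.07208895446385181 [ 2.20308113 -0.5211896   0.22255936] [-0.47466959  0.0516181   1.05409516]
wrist [[347.2806380879337, 0.0, 324.2306126775377], [0.0, 347.2806380879337, 208.45536399276455], [0.0, 0.0, 1.0]] -0.03928787987386871 [-2.34988962 -1.66915877 -0.25409409] [-0.54892194 -0.03969785  0.38008623]
{'t': 0.15, 'q': array([ 1.15039064e+00,  3.51104025e-01,  1.65221242e+00,  2.58790370e-05,
        1.13912888e+00, -8.45703228e-02]), 'joint_velocities': array([ 0.00198938, -0.00072786, -0.00375702,  0.00056099, -0.0003702 ,
        0.00077085]), 'joint_torque': array([ 8.21286267e-04, -5.06252360e+01, -2.91505945e+01, -3.49455411e-05,
        3.27902104e-03,  1.95898849e-05]), 'eef_pos': array([0.18111651, 0.51907797, 0.23091131]), 'tcp_rot': array([-1.17883233e-04,  1.67135012e-01,  9.85933926e-01, -4.09886613e-04]), 'ft_force': array([ 0.48009371, -0.70476413, -0.51633983]), 'moment': array([ 0.06436852, -0.06240339, -0.00638651]), 'gripper_width': 0.08548839968994323}
```

View pics/scene0.png

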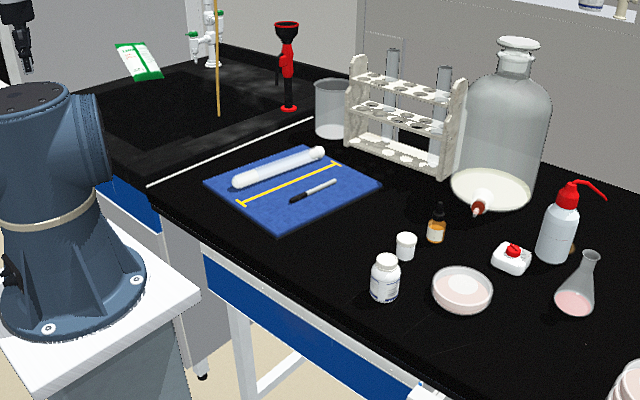

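View pics/side0.png

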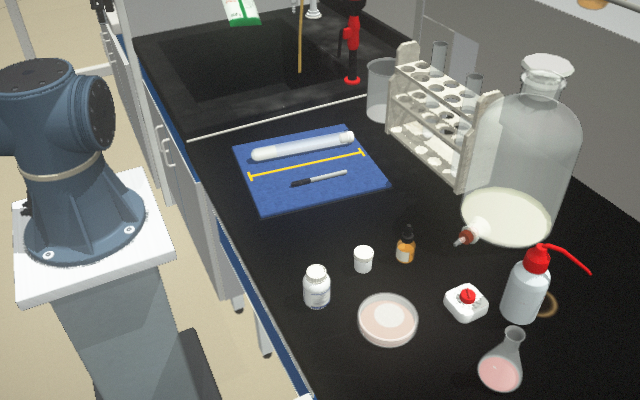

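View pics/wrist0.png

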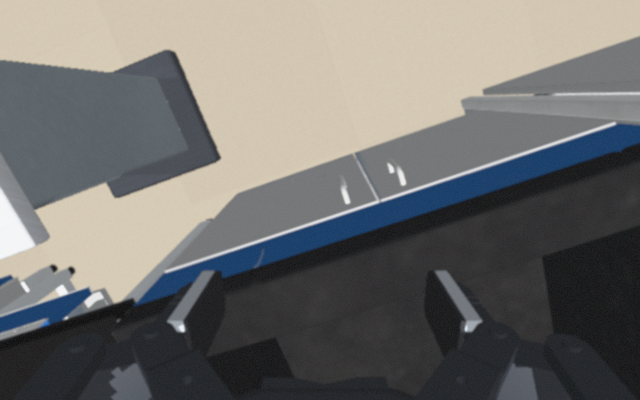

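Scene and side show the tube lying left of (beyond) the line: the line runs from about (241,203) to (337,165) in scene and (249,177) to (364,152) in side. The wrist camera sees only the sink edge and the floor. I'll zoom in to measure.

```bash
cat > h.py <<'E'
import numpy as np,cv2
def ray(r,uv):
    p=cv2.undistortPoints(np.array(uv,float).reshape(-1,1,2),r["mtx"],np.array([r["k1"],0,0,0.]),None,None).reshape(-1,2)
    R=cv2.Rodrigues(np.array(r["rvec"],float))[0]; t=np.array(r["tvec"],float).ravel()
    d=np.c_[p,np.ones(len(p))]@R
    return -R.T@t,d
def onz(r,uv,z):
    c,d=ray(r,uv); return c+d*((z-c[2])/d[:,2])[:,None]
def proj(r,X):
    return cv2.projectPoints(np.array(X,float).reshape(-1,1,3),np.array(r["rvec"],float),np.array(r["tvec"],float),r["mtx"],np.array([r["k1"],0,0,0.]))[0].reshape(-1,2)
def yellow(r):
    h=cv2.cvtColor(r["image"],cv2.COLOR_RGB2HSV); return cv2.inRange(h,(20,120,120),(35,255,255))
E
python3 - <<'E'
import pickle,cv2,numpy as np
from h import *
d=pickle.load(open("p0.pkl","rb"))
for n,b in [("scene",(190,130,400,250)),("side",(220,110,400,225))]:
    r=d[n];x0,y0,x1,y1=b
    im=cv2.resize(r["image"][y0:y1,x0:x1,::-1],None,fx=3.8,fy=3.8,interpolation=cv2.INTER_CUBIC)
    cv2.imwrite(f"pics/{n}0z.png",im)
    m=yellow(r); m2=np.zeros_like(m); m2[y0:y1,x0:x1]=m[y0:y1,x0:x1]
    v,u=np.nonzero(m2); P=onz(r,np.c_[u,v],.012)[:,:2]
    if n: 
        c,s,a=cv2.minAreaRect((P*1000).astype(np.float32)); print(n,len(u),c,s,a)
        (vx,vy,xx,yy)=cv2.fitLine((P*1000).astype(np.float32),cv2.DIST_L1,0,.01,.01).ravel();print(np.degrees(np.arctan2(vy,vx)),xx,yy)
E
```

```text
scene 256 (498.48370361328125, -33.778839111328125) (35.90131378173828, 280.1865539550781) 83.1429672241211
-6.8216033 371.522 -19.146837
side 276 (496.3978576660156, -36.076194763183594) (33.70943069458008, 279.284912109375) 83.30770111083984
-6.6292434 535.692 -40.941914
```

View pics/scene0z.png

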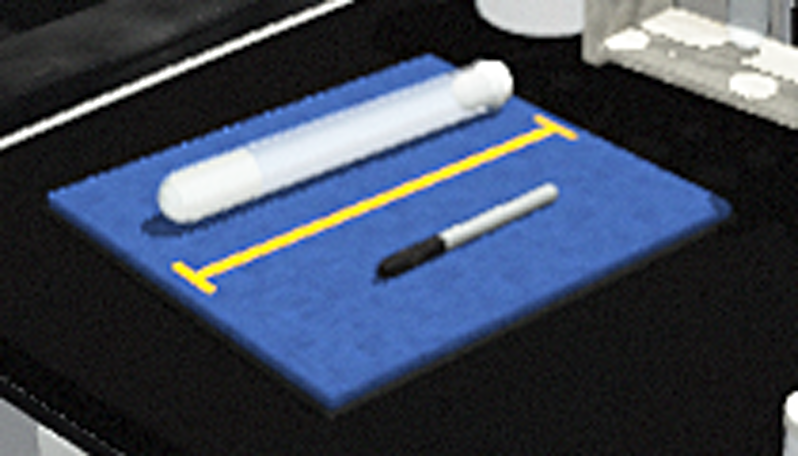

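View pics/side0z.png

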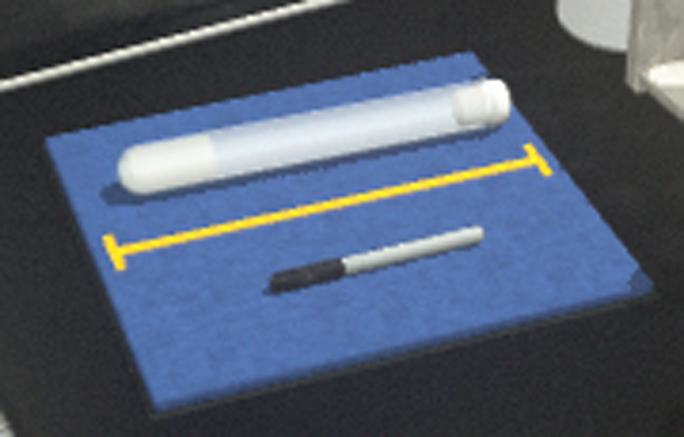

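```bash
cat >> h.py <<'E'
def fit(r,uvs,z):
    pass
def seg(r,mid=np.array([.497,-.035]),ang=np.radians(-6.7)):
    # white-ish pixels (non blue) over the mat beyond the line
    h=cv2.cvtColor(r["image"],cv2.COLOR_RGB2HSV); m=cv2.inRange(h,(0,0,120),(180,90,255))
    return m
E
python3 - <<'E'
import pickle
from h import *
d=pickle.load(open("p0.pkl","rb"))
mid=np.array([.497,-.035]);a=np.radians(-6.7);ux=np.array([np.cos(a),np.sin(a)]);uy=np.array([-ux[1],ux[0]])
for n,(x0,y0),ends in [("scene",(190,130),[(160,195),(513,85)]),("side",(220,110),[(118,170),(511,101)])]:
    r=d[n]
    P=onz(r,np.array(ends)/3.8+[x0,y0],.0278)[:,:2]
    print(n,[( (p-mid)@ux,(p-mid)@uy) for p in P], P.mean(0), np.linalg.norm(P[1]-P[0]), np.degrees(np.arctan2(*(P[1]-P[0])[::-1])))
w=d["wrist"];R=cv2.Rodrigues(w["rvec"])[0];print("cam",-R.T@w["tvec"],R)
E
```

```text
scene [(np.float64(-0.11307894199030136), np.float64(0.06537378492798349)), (np.float64(0.13714970297662818), np.float64(0.03728860810032916))] [0.51494204 0.01457646] 0.2517998250980852 -13.103965624641502
side [(np.float64(-0.11801677579680879), np.float64(0.0574726720001613)), (np.float64(0.13805002479729359), np.float64(0.04333540590065986))] [0.51282889 0.01389117] 0.25645675787404765 -9.860051196870504
cam [0.10941504 0.54366799 0.37391206] [[ 0.32947457  0.94416372 -0.00117441]
 [ 0.90104598 -0.31405615  0.29914024]
 [ 0.28206853 -0.0996173  -0.95420844]]
```

```bash
cat > plan.py <<'E'
import numpy as np
from scipy.spatial.transform import Rotation as Ro
def pose(s):
    q=s["tcp_rot"]; return np.array(s["eef_pos"]),Ro.from_quat([q[1],q[2],q[3],q[0]])
def target(yaw): # tool z down, tool y at angle yaw(deg)
    a=np.radians(yaw); y=np.array([np.cos(a),np.sin(a),0]); z=np.array([0,0,-1.]); return Ro.from_matrix(np.c_[np.cross(y,z),y,z])
def rows(p,R,pt,yaw,n):
    Rt=target(yaw); out=[]
    for i in range(n):
        k=n-i; d=R.inv().apply((pt-p)/k)*1000; rv=np.degrees((R.inv()*Rt).as_rotvec())/k
        d=np.round(d,1); rv=np.round(rv,1); out.append([*d,*rv])
        p=p+R.apply(d/1000); R=R*Ro.from_rotvec(np.radians(rv))
    return out,p,R
E
python3 - <<'E'
from station import bot
from plan import *
p,R=pose(bot.get_state())
o,p2,R2=rows(p,R,np.array([.513,.014,.23]),-9.,12)
for x in o: print([float(v) for v in x])
print(p2)
E
```

```text
[-40.0, -30.6, 0.1, -0.0, 0.0, 6.6]
[-43.2, -25.8, 0.1, -0.0, 0.0, 6.7]
[-46.0, -20.6, 0.1, -0.0, 0.0, 6.6]
[-48.0, -15.2, 0.1, -0.0, 0.0, 6.7]
[-49.5, -9.5, 0.1, -0.0, 0.0, 6.6]
[-50.2, -3.7, 0.1, -0.0, 0.0, 6.7]
[-50.3, 2.1, 0.1, -0.0, 0.0, 6.6]
[-49.7, 7.9, 0.1, -0.0, 0.0, 6.7]
[-48.5, 13.7, 0.1, -0.0, 0.0, 6.6]
[-46.6, 19.2, 0.1, -0.0, 0.0, 6.7]
[-44.0, 24.4, 0.1, -0.0, 0.0, 6.6]
[-41.0, 29.4, 0.1, -0.0, 0.0, 6.7]
[0.51301518 0.01395992 0.22997704]
```

Request:
move_arm:
  commands:
    - {"fingers": 0,"x": -40,"y": -30.6,"z": 0,"rx": 0,"ry": 0,"rz": 6.6}
    - {"fingers": 0,"x": -43.2,"y": -25.8,"z": 0,"rx": 0,"ry": 0,"rz": 6.7}
    - {"fingers": 0,"x": -46,"y": -20.6,"z": 0,"rx": 0,"ry": 0,"rz": 6.6}
    - {"fingers": 0,"x": -48,"y": -15.2,"z": 0,"rx": 0,"ry": 0,"rz": 6.7}
    - {"fingers": 0,"x": -49.5,"y": -9.5,"z": 0,"rx": 0,"ry": 0,"rz": 6.6}

```text
t: 0.78
eef_pos: [0.3201, 0.3074, 0.2313]
tcp_rot: [0.0, 0.443, 0.896, 0.0]
ft_force: [1.1, -0.5, 0.0]
gripper_width: 0.0428
```

Request:
move_arm:
  commands:
    - {"fingers": 0,"x": -50.2,"y": -3.7,"z": 0,"rx": 0,"ry": 0,"rz": 6.7}
    - {"fingers": 0,"x": -50.3,"y": 2.1,"z": 0,"rx": 0,"ry": 0,"rz": 6.6}
    - {"fingers": 0,"x": -49.7,"y": 7.9,"z": 0,"rx": 0,"ry": 0,"rz": 6.7}
    - {"fingers": 0,"x": -48.5,"y": 13.7,"z": 0,"rx": 0,"ry": 0,"rz": 6.6}
    - {"fingers": 0,"x": -46.6,"y": 19.2,"z": 0,"rx": 0,"ry": 0,"rz": 6.7}

```text
t: 1.4
eef_pos: [0.4585, 0.0969, 0.2313]
tcp_rot: [-0.0, 0.682, 0.732, 0.0]
ft_force: [1.0, 0.2, 0.7]
gripper_width: 0.0427
```

Request:
move_arm:
  commands:
    - {"fingers": 0,"x": -44,"y": 24.4,"z": 0,"rx": 0,"ry": 0,"rz": 6.6}
    - {"fingers": 0,"x": -41,"y": 29.4,"z": 0,"rx": 0,"ry": 0,"rz": 6.7}
    - {"fingers": 0,"x": 0,"y": 0,"z": 0,"rx": 0,"ry": 0,"rz": 0}

```text
t: 1.78
eef_pos: [0.5142, 0.0118, 0.2309]
tcp_rot: [0.0, 0.762, 0.647, -0.0]
ft_force: [-1.0, 0.3, -1.6]
gripper_width: 0.0428
```

```bash
cat > look.py <<'E'
import sys,pickle,cv2
from station import bot
from plan import *
k=sys.argv[1]; n=sys.argv[2:] or ["wrist"]
for c in n:
    r=bot.get_image(c); pickle.dump(r,open(f"{c}{k}.pkl","wb")); cv2.imwrite(f"pics/{c}{k}.png",r["image"][:,:,::-1])
s=bot.get_state();p,R=pose(s);y=R.as_matrix()[:,1]
print("t",s["t"],"p",p.round(4),"yaw",np.degrees(np.arctan2(y[1],y[0])).round(2),"zaxis",R.as_matrix()[:,2].round(4),"F",s["ft_force"].round(2),"w",s["gripper_width"])
E
python3 look.py 1 wrist
```

```text
t 1.825 p [0.5133 0.0132 0.2308] yaw -9.15 zaxis [-9.e-04  1.e-04 -1.e+00] F [-0.7   0.36 -0.01] w 0.042957280111164904
```

View pics/wrist1.png

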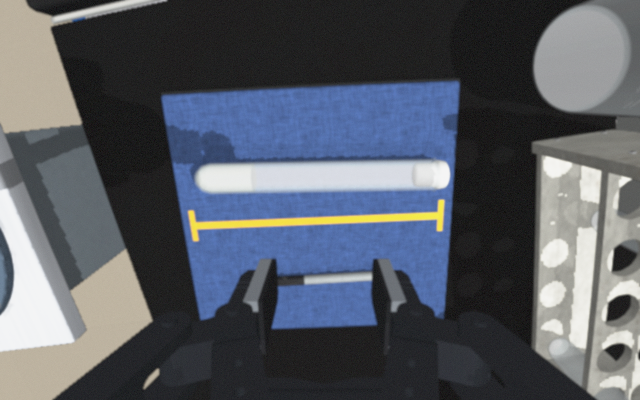

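The wrist view shows the tube from (195,178) to (450,174), the line from (193,226) to (442,214), and the pen below it near (325,279).

```bash
cat > meas.py <<'E'
import sys,pickle
from h import *
def meas(r,v=True,band=None):
    H,W=r["image"].shape[:2]
    hsv=cv2.cvtColor(r["image"],cv2.COLOR_RGB2HSV)
    m=yellow(r); n,l,st,_=cv2.connectedComponentsWithStats(m); i=1+np.argmax(st[1:,4])
    vv,uu=np.nonzero(l==i) 
    if v=="all": vv,uu=np.nonzero(m)
    P=(onz(r,np.c_[uu,vv],.012)[:,:2]*1000).astype(np.float32)
    c,s,_=cv2.minAreaRect(P); dx,dy,_,_=cv2.fitLine(P,cv2.DIST_HUBER,0,.01,.01).ravel()
    a=np.arctan2(dy,dx); a=a if abs(a)<1.5 else a-np.pi*np.sign(a)
    t=cv2.inRange(hsv,(0,0,135),(180,100,255)); t[:, :100]=0; t[:,500:]=0; t[330:]=0
    t=cv2.morphologyEx(t,cv2.MORPH_CLOSE,np.ones((5,5)))
    n,l,st,_=cv2.connectedComponentsWithStats(t)
    return np.array(c),s,a,l,st
if __name__=="__main__":
    r=pickle.load(open(sys.argv[1],"rb")); c,s,a,l,st=meas(r)
    print("line mid",c,"size",s,"ang",np.degrees(a))
    for i in range(1,len(st)):
        if st[i,4]>300: print(i,st[i])
    i=int(sys.argv[2]) if len(sys.argv)>2 else 1+np.argmax(st[1:,4])
    x0,y0,w,h,_=st[i]; uv=[]
    for u in range(x0+12,x0+w-12,4):
        vs=np.nonzero(l[:,u]==i)[0]; uv.append([u,(vs.min()+vs.max())/2])
    uv=np.array(uv); P=onz(r,uv,.0278)[:,:2]*1000
    ux=np.array([np.cos(a),np.sin(a)]);uy=np.array([-ux[1],ux[0]])
    rel=np.c_[(P-c)@ux,(P-c)@uy]; k=np.polyfit(rel[:,0],rel[:,1],1); print("fit rms",np.std(rel[:,1]-np.polyval(k,rel[:,0])))
    e=onz(r,[[x0,np.polyval(np.polyfit(uv[:,0],uv[:,1],1),x0)],[x0+w,np.polyval(np.polyfit(uv[:,0],uv[:,1],1),x0+w)]],.0278)[:,:2]*1000
    ex=(e-c)@ux; xm=ex.mean(); ym=np.polyval(k,xm); print("ends x",ex,"centre rel",xm,ym,"yaw rel",np.degrees(k[0]),"world",c+ux*xm+uy*ym)
E
python3 meas.py wrist1.pkl
```

```text
line mid [497.11608887 -37.72809219] size (35.095787048339844, 280.09423828125) ang -6.7254567
1 [100   0  66  15 448]
2 [ 194  158  257   36 7832]
3 [187 198 259  45 947]
4 [ 100  249   52   81 3007]
8 [304 273  68  12 583]
fit rms 0.23312102009628918
ends x [-121.48484965  140.85986522] centre rel 9.687507783868604 52.69652794674849 yaw rel -1.584855110294794 world [512.90832999  13.47129187]
```

```bash
cat > go.py <<'E'
import sys
from station import bot
from plan import *
# usage: x y z(mm) yaw n
a=[float(v) for v in sys.argv[1:5]]; n=int(sys.argv[5])
p,R=pose(bot.get_state()); o,p2,R2=rows(p,R,np.array(a[:3])/1000,a[3],n)
for x in o: print([float(v) for v in x])
E
python3 go.py 513.8 21.4 60 -8.3 5
```

```text
[1.6, -0.1, 34.2, -0.0, 0.0, -0.2]
[1.6, -0.1, 34.2, -0.0, 0.0, -0.2]
[1.7, -0.1, 34.1, -0.0, 0.0, -0.1]
[1.6, -0.1, 34.2, -0.0, 0.0, -0.2]
[1.7, -0.2, 34.1, -0.1, 0.0, -0.1]
```

Request:
move_arm:
  commands:
    - {"fingers": -0.3,"x": 1.6,"y": -0.1,"z": 34.2,"rx": 0,"ry": 0,"rz": -0.2}
    - {"fingers": -0.3,"x": 1.6,"y": -0.1,"z": 34.2,"rx": 0,"ry": 0,"rz": -0.2}
    - {"fingers": -0.3,"x": 1.7,"y": -0.1,"z": 34.1,"rx": 0,"ry": 0,"rz": -0.1}
    - {"fingers": -0.3,"x": 1.6,"y": -0.1,"z": 34.2,"rx": 0,"ry": 0,"rz": -0.2}
    - {"fingers": -0.3,"x": 1.7,"y": -0.2,"z": 34.1,"rx": 0,"ry": 0,"rz": -0.1}

```text
t: 2.45
eef_pos: [0.5132, 0.0235, 0.0596]
tcp_rot: [-0.0, 0.755, 0.655, -0.0]
ft_force: [0.4, -0.7, 0.5]
gripper_width: 0.0554
```

Request:
move_arm:
  commands:
    - {"fingers": -0.3,"x": 0,"y": 0,"z": 10,"rx": 0,"ry": 0,"rz": 0}
    - {"fingers": -0.3,"x": 0,"y": 0,"z": 5,"rx": 0,"ry": 0,"rz": 0}
    - {"fingers": -0.3,"x": 0,"y": 0,"z": 0,"rx": 0,"ry": 0,"rz": 0}

```text
t: 2.82
eef_pos: [0.5142, 0.0225, 0.0463]
tcp_rot: [0.0, 0.756, 0.655, 0.0]
ft_force: [-0.5, 1.4, -0.7]
gripper_width: 0.0554
```

```bash
python3 look.py 2 wrist side
```

```text
t 2.925 p [0.5143 0.0224 0.0465] yaw -8.24 zaxis [ 1.6e-03 -1.0e-04 -1.0e+00] F [ 0.5   0.22 -0.11] w 0.05558060104873337
```

View pics/wrist2.png

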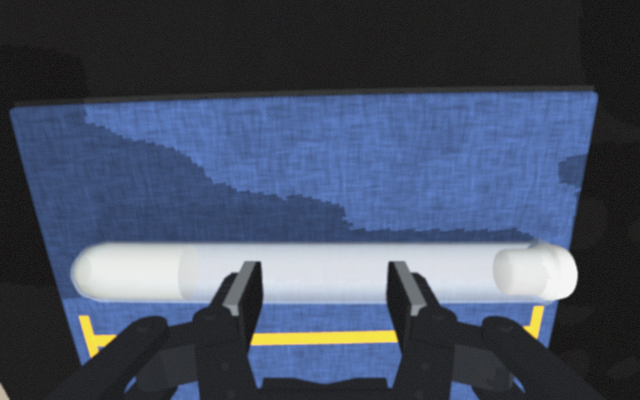

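View pics/side2.png

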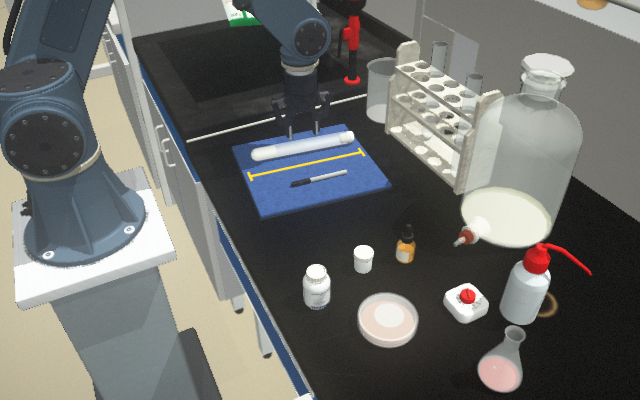

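The wrist view shows both tips, near (245,265) and (405,265), above the tube's back half, with nothing touched. Next I lower gently.

Request:
move_arm:
  commands:
    - {"fingers": -0.3,"x": 0,"y": 0,"z": 3,"rx": 0,"ry": 0,"rz": 0}
    - {"fingers": -0.3,"x": 0,"y": 0,"z": 2,"rx": 0,"ry": 0,"rz": 0}
    - {"fingers": -0.3,"x": 0,"y": 0,"z": 0,"rx": 0,"ry": 0,"rz": 0}

```text
t: 3.3
eef_pos: [0.5137, 0.0223, 0.0404]
tcp_rot: [-0.0, 0.756, 0.654, -0.0]
ft_force: [-0.2, 0.5, -0.4]
gripper_width: 0.0554
```

Request:
move_arm:
  commands:
    - {"fingers": -0.3,"x": 0,"y": 0,"z": 2,"rx": 0,"ry": 0,"rz": 0}
    - {"fingers": -0.3,"x": 0,"y": 0,"z": 0,"rx": 0,"ry": 0,"rz": 0}

```text
t: 3.55
eef_pos: [0.5139, 0.0224, 0.0386]
tcp_rot: [0.0, 0.756, 0.654, 0.0]
ft_force: [-0.3, 0.4, 2.9]
gripper_width: 0.0556
```

Request:
move_arm:
  commands:
    - {"fingers": -0.3,"x": 0,"y": 0,"z": 1.5,"rx": 0,"ry": 0,"rz": 0}
    - {"fingers": -0.3,"x": 0,"y": 0,"z": 0,"rx": 0,"ry": 0,"rz": 0}

```text
t: 3.8
eef_pos: [0.514, 0.0224, 0.0373]
tcp_rot: [0.0, 0.756, 0.654, 0.0]
ft_force: [-1.8, 0.2, 6.9]
gripper_width: 0.0556
```

Request:
move_arm:
  commands:
    - {"fingers": -0.3,"x": -5,"y": 0,"z": -0.4,"rx": 0,"ry": 0,"rz": 0}
    - {"fingers": -0.3,"x": -7,"y": 0,"z": 0,"rx": 0,"ry": 0,"rz": -0.4}
    - {"fingers": -0.3,"x": -8,"y": 0,"z": 0,"rx": 0,"ry": 0,"rz": -0.4}
    - {"fingers": -0.3,"x": -7,"y": 0,"z": 0,"rx": 0,"ry": 0,"rz": -0.4}
    - {"fingers": -0.3,"x": -5,"y": 0,"z": 0,"rx": 0,"ry": 0,"rz": 0}

```text
t: 4.42
eef_pos: [0.5094, -0.0096, 0.0376]
tcp_rot: [-0.0, 0.749, 0.662, 0.0]
ft_force: [-2.9, 0.8, 5.9]
gripper_width: 0.0558
```

Request:
move_arm:
  commands:
    - {"fingers": -0.3,"x": 0,"y": 0,"z": 0,"rx": 0,"ry": 0,"rz": 0}

```text
t: 4.55
eef_pos: [0.5094, -0.0096, 0.0376]
tcp_rot: [0.0, 0.749, 0.662, 0.0]
ft_force: [-1.5, 0.2, 6.7]
gripper_width: 0.0556
```

```bash
python3 look.py 3 wrist
```

```text
t 4.6 p [ 0.5095 -0.0095  0.0376] yaw -7.06 zaxis [ 1.e-04 -0.e+00 -1.e+00] F [-1.72 -0.31  5.42] w 0.05530066330645868
```

View pics/wrist3.png

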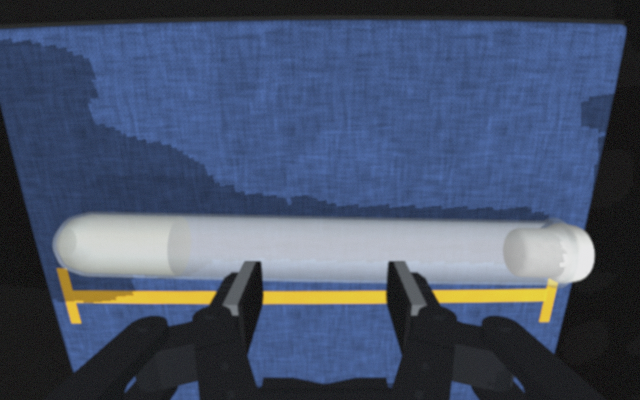

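The tube has rolled toward the line (its centreline is now near v=247, the line near v=297), and the fingers sit on its leading side. I lift off and remeasure.

Request:
move_arm:
  commands:
    - {"fingers": -0.3,"x": 0,"y": 0,"z": -6,"rx": 0,"ry": 0,"rz": 0}
    - {"fingers": -0.3,"x": 5,"y": 0,"z": -50,"rx": 0,"ry": 0,"rz": 0}
    - {"fingers": -0.3,"x": 10,"y": 0,"z": -60,"rx": 0,"ry": 0,"rz": 0}
    - {"fingers": -0.3,"x": 10,"y": 0,"z": -44,"rx": 0,"ry": 0,"rz": 0}
    - {"fingers": -0.3,"x": 0,"y": 0,"z": 0,"rx": 0,"ry": 0,"rz": 0}

```text
t: 5.22
eef_pos: [0.5139, 0.0159, 0.2007]
tcp_rot: [0.002, 0.749, 0.663, 0.002]
ft_force: [0.6, 0.4, 0.2]
gripper_width: 0.0556
```

```bash
python3 look.py 4 wrist; python3 meas.py wrist4.pkl
```

```text
t 5.275 p [0.5129 0.0157 0.1985] yaw -7.01 zaxis [ 2.5e-03 -2.0e-04 -1.0e+00] F [ 0.67  0.66 -0.95] w 0.0559279094623803
line mid [496.97802734 -38.44048691] size (34.30379867553711, 280.0711364746094) ang -6.8457055
1 [ 173  186  285   67 9955]
2 [ 100  254   29   76 1385]
6 [297 289  85  14 783]
fit rms 1.6912399865321097
ends x [-133.59254292  141.25130793] centre rel 3.829382504223233 27.580152374896446 yaw rel -0.6274821258283533 world [504.06755423 -11.51340763]
```

View pics/wrist4.png

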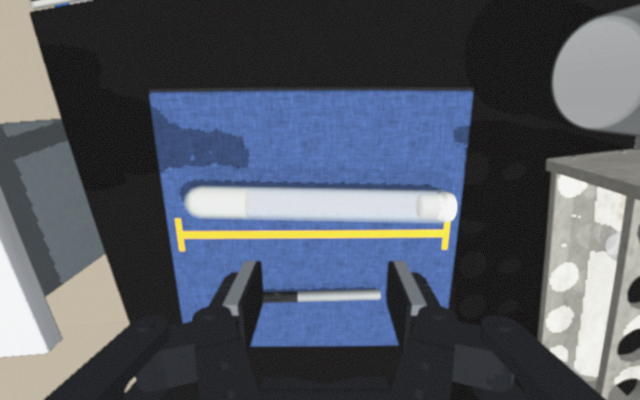

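```bash
python3 - <<'E'
s=open('meas.py').read()
s=s.replace("    t=cv2.morphologyEx(t","    t[cv2.dilate(m,np.ones((3,3)))>0]=0; t=cv2.morphologyEx(t,cv2.MORPH_OPEN,np.ones((5,5)))\n    t=cv2.morphologyEx(t")
open('meas.py','w').write(s)
E
python3 meas.py wrist1.pkl;python3 meas.py wrist4.pkl
```

```text
line mid [497.11608887 -37.72809219] size (35.095787048339844, 280.09423828125) ang -6.7254567
1 [100   0  57  14 432]
2 [ 194  158  257   36 7811]
3 [ 100  251   51   79 2998]
4 [304 273  68  12 581]
fit rms 0.2619182963051956
ends x [-121.49336779  140.85864874] centre rel 9.68264047782202 52.6791584665676 yaw rel -1.5686866491032478 world [512.901462    13.45461193]
line mid [496.97802734 -38.44048691] size (34.30379867553711, 280.0711364746094) ang -6.8457055
1 [ 184  186  274   38 8875]
2 [ 100  256   29   74 1380]
3 [297 291  84  11 771]
fit rms 0.22581956376190143
ends x [-121.5082644   140.37635504] centre rel 9.4340453161346 36.94284233826819 yaw rel -1.410443687543244 world [510.74825558  -2.88552027]
```

```bash
python3 go.py 511.8 6.0 46 -9.7 4
```

```text
[-2.4, -0.1, 38.1, 0.0, -0.0, 0.7]
[-2.5, -0.0, 38.1, 0.0, -0.0, 0.7]
[-2.4, -0.0, 38.1, 0.1, -0.0, 0.6]
[-2.5, 0.1, 38.2, 0.0, -0.0, 0.7]
```

Request:
move_arm:
  commands:
    - {"fingers": -0.8,"x": -2.4,"y": 0,"z": 38,"rx": 0,"ry": 0,"rz": 0.7}
    - {"fingers": -0.8,"x": -2.5,"y": 0,"z": 38,"rx": 0,"ry": 0,"rz": 0.7}
    - {"fingers": -0.8,"x": -2.4,"y": 0,"z": 38,"rx": 0,"ry": 0,"rz": 0.6}
    - {"fingers": -0.8,"x": -2.5,"y": 0,"z": 38,"rx": 0,"ry": 0,"rz": 0.7}
    - {"fingers": -0.8,"x": 0,"y": 0,"z": 0,"rx": 0,"ry": 0,"rz": 0}

```text
t: 5.9
eef_pos: [0.5085, 0.0057, 0.0424]
tcp_rot: [-0.003, 0.765, 0.644, -0.003]
ft_force: [-0.3, -0.6, 1.0]
gripper_width: 0.0768
```

Request:
move_arm:
  commands:
    - {"fingers": -0.8,"x": 0,"y": 0,"z": 5,"rx": 0,"ry": 0,"rz": 0}
    - {"fingers": -0.8,"x": 0,"y": 0,"z": 2.5,"rx": 0,"ry": 0,"rz": 0}
    - {"fingers": -0.8,"x": 0,"y": 0,"z": 0,"rx": 0,"ry": 0,"rz": 0}

```text
t: 6.28
eef_pos: [0.5115, 0.0058, 0.0385]
tcp_rot: [0.0, 0.765, 0.645, 0.0]
ft_force: [0.7, 0.1, 0.3]
gripper_width: 0.0766
```

Request:
move_arm:
  commands:
    - {"fingers": -0.8,"x": 0,"y": 0,"z": 2,"rx": 0,"ry": 0,"rz": 0}
    - {"fingers": -0.8,"x": 0,"y": 0,"z": 0,"rx": 0,"ry": 0,"rz": 0}

```text
t: 6.52
eef_pos: [0.5112, 0.0058, 0.036]
tcp_rot: [0.0, 0.765, 0.645, 0.0]
ft_force: [-0.1, -0.3, 0.1]
gripper_width: 0.0765
```

Request:
move_arm:
  commands:
    - {"fingers": -0.8,"x": 0,"y": 0,"z": 1.5,"rx": 0,"ry": 0,"rz": 0}
    - {"fingers": -0.8,"x": 0,"y": 0,"z": 0,"rx": 0,"ry": 0,"rz": 0}

```text
t: 6.78
eef_pos: [0.5111, 0.0058, 0.0343]
tcp_rot: [-0.0, 0.765, 0.645, -0.0]
ft_force: [-0.2, 0.9, -0.7]
gripper_width: 0.0765
```

Request:
move_arm:
  commands:
    - {"fingers": -0.8,"x": 0,"y": 0,"z": 1,"rx": 0,"ry": 0,"rz": 0}
    - {"fingers": -0.8,"x": 0,"y": 0,"z": 0,"rx": 0,"ry": 0,"rz": 0}

```text
t: 7.02
eef_pos: [0.5112, 0.0058, 0.0334]
tcp_rot: [0.0, 0.765, 0.645, 0.0]
ft_force: [-0.0, -0.3, 1.4]
gripper_width: 0.0765
```

Contact is just starting, so I add about 2 mm and stroke with a tool turn.

Request:
move_arm:
  commands:
    - {"fingers": -0.8,"x": 0,"y": 0,"z": 1.8,"rx": 0,"ry": 0,"rz": 0}
    - {"fingers": -0.8,"x": 0,"y": 0,"z": 0,"rx": 0,"ry": 0,"rz": 0}

```text
t: 7.28
eef_pos: [0.5113, 0.0058, 0.0317]
tcp_rot: [0.0, 0.765, 0.645, 0.0]
ft_force: [-1.7, 0.7, 6.5]
gripper_width: 0.0771
```

Request:
move_arm:
  commands:
    - {"fingers": -0.8,"x": -5,"y": 0,"z": 0,"rx": 0,"ry": 0,"rz": -0.4}
    - {"fingers": -0.8,"x": -7,"y": 0,"z": 0,"rx": 0,"ry": 0,"rz": -0.7}
    - {"fingers": -0.8,"x": -8,"y": 0,"z": 0,"rx": 0,"ry": 0,"rz": -0.8}
    - {"fingers": -0.8,"x": -7,"y": 0,"z": 0,"rx": 0,"ry": 0,"rz": -0.7}
    - {"fingers": -0.8,"x": -5,"y": 0,"z": 0,"rx": 0,"ry": 0,"rz": -0.4}

```text
t: 7.9
eef_pos: [0.5067, -0.0262, 0.0319]
tcp_rot: [0.0, 0.748, 0.664, 0.0]
ft_force: [-0.7, 0.3, 5.8]
gripper_width: 0.0769
```

Request:
move_arm:
  commands:
    - {"fingers": -0.8,"x": 0,"y": 0,"z": 0,"rx": 0,"ry": 0,"rz": 0}
    - {"fingers": -0.8,"x": 0,"y": 0,"z": -7,"rx": 0,"ry": 0,"rz": 0}
    - {"fingers": -0.8,"x": 10,"y": 0,"z": -60,"rx": 0,"ry": 0,"rz": 0}
    - {"fingers": -0.8,"x": 10,"y": 0,"z": -60,"rx": 0,"ry": 0,"rz": 0}
    - {"fingers": -0.8,"x": 5,"y": 0,"z": -40,"rx": 0,"ry": 0,"rz": 0}

```text
t: 8.52
eef_pos: [0.5096, -0.0006, 0.2015]
tcp_rot: [0.001, 0.747, 0.664, 0.001]
ft_force: [0.3, 0.9, 1.4]
gripper_width: 0.0768
```

```bash
python3 look.py 5 wrist; python3 meas.py wrist5.pkl
```

```text
t 8.575 p [ 5.114e-01 -4.000e-04  2.058e-01] yaw -6.7 zaxis [ 8.2e-03 -6.0e-04 -1.0e+00] F [2.96 0.2  6.65] w 0.07657549639194512
line mid [440.65960693 -31.61167145] size (34.483177185058594, 167.75363159179688) ang -7.728737
1 [ 186  185  275   40 8726]
2 [ 100  244   35   86 1833]
3 [299 277  86  12 818]
fit rms 0.4252940878939295
ends x [-66.45446686 197.15698008] centre rel 65.35125660927747 21.184398746795374 yaw rel -0.9118709269120068 world [508.26615164 -19.40836034]
```

View pics/wrist5.png

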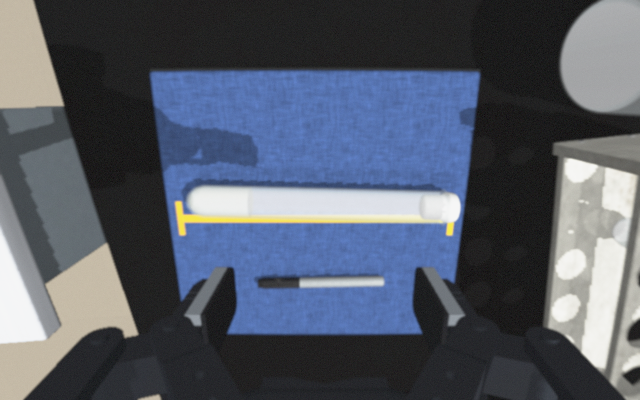

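The tube's lower edge now covers part of the line (v≈218), so I switch to the fixed line pose averaged from the two clear views.

```bash
sed -i 's/    print("line mid",c/    c=np.array([497.05,-38.1]);a=np.radians(-6.79)\n    print("line mid",c/' meas.py; for i in 1 4 5; do python3 meas.py wrist$i.pkl | grep ends; done
cat > mat.py <<'E'
# mat rectangle from blue mask in a wrist picture
import sys,pickle
from h import *
r=pickle.load(open(sys.argv[1],"rb")); h=cv2.cvtColor(r["image"],cv2.COLOR_RGB2HSV)
m=cv2.inRange(h,(100,90,40),(125,255,255)); m[:, :140]=0;m[:,500:]=0
n,l,st,_=cv2.connectedComponentsWithStats(m); 
v,u=np.nonzero(m); 
P=(onz(r,np.c_[u,v],.012)[:,:2]*1000).astype(np.float32)
print(cv2.minAreaRect(P))
E
for i in 1 4 5; do python3 mat.py wrist$i.pkl; done
```

```text
ends x [-121.5351716  140.824769 ] centre rel 9.644798702583437 53.067149804968295 yaw rel -1.5040984258362264 world [512.90131583  13.45463429]
ends x [-121.50034831  140.37787748] centre rel 9.438764585343584 36.58704362787047 yaw rel -1.4661843271475874 world [510.74827295  -2.88552348]
ends x [-122.82576698  140.68158112] centre rel 8.927907069314458 19.886621442204767 yaw rel -1.8511394388850746 world [508.26649655 -19.40841253]
((497.3523254394531, -37.62506103515625), (281.4451599121094, 301.46417236328125), 83.25395965576172)
((497.3513488769531, -37.819122314453125), (280.6925048828125, 300.74102783203125), 83.16371154785156)
((497.12762451171875, -38.22413635253906), (282.34356689453125, 302.65753173828125), 83.2295913696289)
```

```bash
python3 go.py 509.2 -11.5 38 -8.4 4
```

```text
[-2.8, -0.6, 41.9, 0.1, -0.0, 0.4]
[-2.9, -0.5, 42.0, 0.1, -0.0, 0.4]
[-2.8, -0.4, 41.9, 0.1, -0.0, 0.4]
[-2.9, -0.2, 42.0, 0.2, -0.0, 0.5]
```

Request:
move_arm:
  commands:
    - {"fingers": -0.8,"x": -2.5,"y": 0,"z": 40,"rx": 0,"ry": 0,"rz": 0.4}
    - {"fingers": -0.8,"x": -2.5,"y": 0,"z": 40,"rx": 0,"ry": 0,"rz": 0.4}
    - {"fingers": -0.8,"x": -2.5,"y": 0,"z": 40,"rx": 0,"ry": 0,"rz": 0.4}
    - {"fingers": -0.8,"x": -2.5,"y": 0,"z": 40,"rx": 0,"ry": 0,"rz": 0.5}
    - {"fingers": -0.8,"x": 0,"y": 0,"z": 0,"rx": 0,"ry": 0,"rz": 0}

```text
t: 9.2
eef_pos: [0.5064, -0.0109, 0.0368]
tcp_rot: [-0.002, 0.757, 0.653, -0.002]
ft_force: [-0.1, 0.1, 1.5]
gripper_width: 0.077
```

Request:
move_arm:
  commands:
    - {"fingers": -0.8,"x": 0,"y": 0,"z": 0,"rx": 0,"ry": 0,"rz": 0}

```text
t: 9.32
eef_pos: [0.5086, -0.0109, 0.0398]
tcp_rot: [0.0, 0.757, 0.653, 0.0]
ft_force: [0.5, 0.0, -0.2]
gripper_width: 0.0768
```

Request:
move_arm:
  commands:
    - {"fingers": -0.8,"x": 0,"y": 0,"z": 4,"rx": 0,"ry": 0,"rz": 0}
    - {"fingers": -0.8,"x": 0,"y": 0,"z": 2.5,"rx": 0,"ry": 0,"rz": 0}
    - {"fingers": -0.8,"x": 0,"y": 0,"z": 1.3,"rx": 0,"ry": 0,"rz": 0}
    - {"fingers": -0.8,"x": 0,"y": 0,"z": 0,"rx": 0,"ry": 0,"rz": 0}

```text
t: 9.82
eef_pos: [0.5086, -0.011, 0.0315]
tcp_rot: [0.0, 0.757, 0.653, 0.0]
ft_force: [-0.3, 0.2, 7.5]
gripper_width: 0.0769
```

Request:
move_arm:
  commands:
    - {"fingers": -0.8,"x": -4,"y": 0,"z": 0,"rx": 0,"ry": 0,"rz": 0}
    - {"fingers": -0.8,"x": -6,"y": 0,"z": 0,"rx": 0,"ry": 0,"rz": 0}
    - {"fingers": -0.8,"x": -7,"y": 0,"z": 0,"rx": 0,"ry": 0,"rz": 0}
    - {"fingers": -0.8,"x": -5,"y": 0,"z": 0,"rx": 0,"ry": 0,"rz": 0}
    - {"fingers": -0.8,"x": -2,"y": 0,"z": 0,"rx": 0,"ry": 0,"rz": 0}

```text
t: 10.45
eef_pos: [0.5051, -0.035, 0.0315]
tcp_rot: [0.001, 0.757, 0.653, 0.0]
ft_force: [-0.2, 0.0, 7.2]
gripper_width: 0.0767
```

Request:
move_arm:
  commands:
    - {"fingers": -0.8,"x": 0,"y": 0,"z": 0,"rx": 0,"ry": 0,"rz": 0}
    - {"fingers": -0.8,"x": 0,"y": 0,"z": -7,"rx": 0,"ry": 0,"rz": 0}
    - {"fingers": -0.8,"x": 5,"y": 0,"z": -60,"rx": 0,"ry": 0,"rz": 0}
    - {"fingers": -0.8,"x": 5,"y": 0,"z": -60,"rx": 0,"ry": 0,"rz": 0}
    - {"fingers": -0.8,"x": 5,"y": 0,"z": -40,"rx": 0,"ry": 0,"rz": 0}

```text
t: 11.08
eef_pos: [0.5069, -0.0197, 0.2009]
tcp_rot: [0.001, 0.757, 0.653, 0.001]
ft_force: [-0.6, -0.1, -0.5]
gripper_width: 0.077
```

Request:
move_arm:
  commands:
    - {"fingers": -0.8,"x": 0,"y": 0,"z": 0,"rx": 0,"ry": 0,"rz": 0}
    - {"fingers": -0.8,"x": 0,"y": 0,"z": 0,"rx": 0,"ry": 0,"rz": 0}

```text
t: 11.32
eef_pos: [0.5061, -0.0198, 0.1971]
tcp_rot: [-0.0, 0.757, 0.653, -0.0]
ft_force: [-0.1, -0.4, 0.3]
gripper_width: 0.0769
```

```bash
python3 look.py 6 wrist; python3 meas.py wrist6.pkl; python3 mat.py wrist6.pkl
```

```text
t 11.375 p [ 0.5059 -0.0198  0.1967] yaw -8.44 zaxis [-2.1e-03  2.0e-04 -1.0e+00] F [-0.22  0.55 -0.95] w 0.07714345317716283
line mid [497.05 -38.1 ] size (34.37306594848633, 11.008476257324219) ang -6.79
1 [ 185  181  279   34 9165]
2 [ 100  242   40   88 2174]
3 [303 260  88  14 831]
fit rms 0.14804735310668835
ends x [-124.05015771  138.06811617] centre rel 7.008979227159614 7.692907477688713 yaw rel -1.4856743093959133 world [504.9193569  -31.28972561]
((497.3222961425781, -37.8516845703125), (280.91241455078125, 300.80413818359375), 83.23179626464844)
```

View pics/wrist6.png

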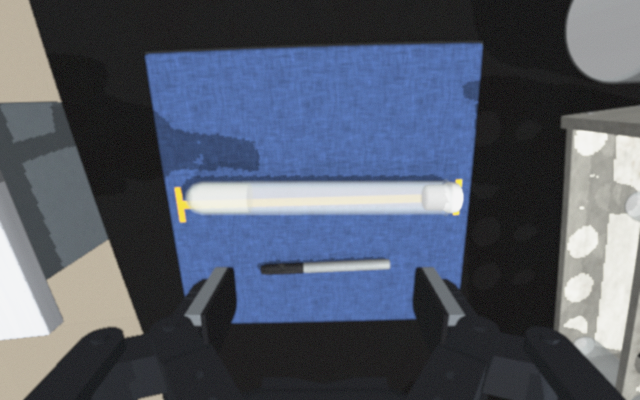

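The line is visible through the tube just below its axis; 7.6 mm remain. One last stroke with about 15.2 mm of tip travel.

Request:
move_arm:
  commands:
    - {"fingers": -0.8,"x": -2.5,"y": 0,"z": 40,"rx": 0,"ry": 0,"rz": 0}
    - {"fingers": -0.8,"x": -2.5,"y": 0,"z": 40,"rx": 0,"ry": 0,"rz": 0}
    - {"fingers": -0.8,"x": -2.5,"y": 0,"z": 40,"rx": 0,"ry": 0,"rz": 0}
    - {"fingers": -0.8,"x": 0,"y": 0,"z": 38,"rx": 0,"ry": 0,"rz": 0}
    - {"fingers": -0.8,"x": 0,"y": 0,"z": 0,"rx": 0,"ry": 0,"rz": 0}

```text
t: 12.0
eef_pos: [0.5034, -0.0271, 0.037]
tcp_rot: [-0.003, 0.757, 0.653, -0.002]
ft_force: [0.0, -0.4, 0.2]
gripper_width: 0.077
```

Request:
move_arm:
  commands:
    - {"fingers": -0.8,"x": 0,"y": 0,"z": 0,"rx": 0,"ry": 0,"rz": 0}

```text
t: 12.12
eef_pos: [0.5058, -0.0273, 0.0404]
tcp_rot: [-0.0, 0.757, 0.653, -0.0]
ft_force: [0.1, 0.7, 0.1]
gripper_width: 0.0765
```

Request:
move_arm:
  commands:
    - {"fingers": -0.8,"x": 0,"y": 0,"z": 4.5,"rx": 0,"ry": 0,"rz": 0}
    - {"fingers": -0.8,"x": 0,"y": 0,"z": 2.7,"rx": 0,"ry": 0,"rz": 0}
    - {"fingers": -0.8,"x": 0,"y": 0,"z": 1.3,"rx": 0,"ry": 0,"rz": 0}
    - {"fingers": -0.8,"x": 0,"y": 0,"z": 0,"rx": 0,"ry": 0,"rz": 0}

```text
t: 12.62
eef_pos: [0.506, -0.0273, 0.0318]
tcp_rot: [0.0, 0.757, 0.653, 0.0]
ft_force: [0.6, -0.7, 6.5]
gripper_width: 0.0769
```

Request:
move_arm:
  commands:
    - {"fingers": -0.8,"x": -3,"y": 0,"z": 0,"rx": 0,"ry": 0,"rz": 0}
    - {"fingers": -0.8,"x": -4,"y": 0,"z": 0,"rx": 0,"ry": 0,"rz": 0}
    - {"fingers": -0.8,"x": -4,"y": 0,"z": 0,"rx": 0,"ry": 0,"rz": 0}
    - {"fingers": -0.8,"x": -3,"y": 0,"z": 0,"rx": 0,"ry": 0,"rz": 0}
    - {"fingers": -0.8,"x": -1.2,"y": 0,"z": 0,"rx": 0,"ry": 0,"rz": 0}

```text
t: 13.25
eef_pos: [0.5038, -0.0425, 0.0319]
tcp_rot: [0.0, 0.757, 0.653, 0.0]
ft_force: [-0.7, -0.4, 6.1]
gripper_width: 0.0768
```

Request:
move_arm:
  commands:
    - {"fingers": -0.8,"x": 0,"y": 0,"z": 0,"rx": 0,"ry": 0,"rz": 0}
    - {"fingers": -0.8,"x": 0,"y": 0,"z": -7,"rx": 0,"ry": 0,"rz": 0}
    - {"fingers": -0.8,"x": 0,"y": 0,"z": -60,"rx": 0,"ry": 0,"rz": 0}
    - {"fingers": -0.8,"x": 0,"y": 0,"z": -60,"rx": 0,"ry": 0,"rz": 0}
    - {"fingers": -0.8,"x": 0,"y": 0,"z": -40,"rx": 0,"ry": 0,"rz": 0}

```text
t: 13.88
eef_pos: [0.5036, -0.0423, 0.2014]
tcp_rot: [0.001, 0.757, 0.653, 0.001]
ft_force: [-0.0, -0.3, -0.3]
gripper_width: 0.0766
```

Request:
move_arm:
  commands:
    - {"fingers": -0.8,"x": 0,"y": 0,"z": 0,"rx": 0,"ry": 0,"rz": 0}
    - {"fingers": -0.8,"x": 0,"y": 0,"z": 0,"rx": 0,"ry": 0,"rz": 0}
    - {"fingers": -0.8,"x": 0,"y": 0,"z": 0,"rx": 0,"ry": 0,"rz": 0}

```text
t: 14.25
eef_pos: [0.5027, -0.0422, 0.1971]
tcp_rot: [-0.001, 0.757, 0.653, -0.001]
ft_force: [-0.1, 0.4, 0.5]
gripper_width: 0.0771
```

```bash
python3 look.py 7 wrist scene side; python3 meas.py wrist7.pkl; python3 mat.py wrist7.pkl
python3 - <<'E'
import pickle
from h import *
for n,(x0,y0,x1,y1) in [("scene",(190,130,400,250)),("side",(220,110,400,225))]:
    r=pickle.load(open(n+"7.pkl","rb")); cv2.imwrite(f"pics/{n}7z.png",cv2.resize(r["image"][y0:y1,x0:x1,::-1],None,fx=3.8,fy=3.8))
E
```

```text
t 14.4 p [ 0.5031 -0.0423  0.1975] yaw -8.44 zaxis [-1.5e-03  3.0e-04 -1.0e+00] F [-0.2   0.26  0.2 ] w 0.0765901281726315
line mid [497.05 -38.1 ] size (34.09404754638672, 7.393654823303223) ang -6.79
1 [ 183  164  282   36 9466]
2 [ 100  229   43  101 2602]
3 [303 240  90  13 870]
fit rms 0.15803450565554916
ends x [-124.71733563  136.54528251] centre rel 5.91397343637216 0.16774640456697185 yaw rel -1.3372839990065186 world [502.94232653 -38.63264313]
((497.47015380859375, -37.89338684082031), (280.7314453125, 300.8647766113281), 83.20928192138672)
```

View pics/wrist7.png

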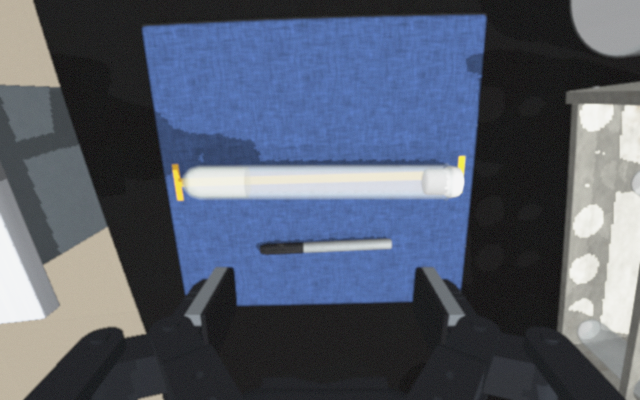

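View pics/side7z.png

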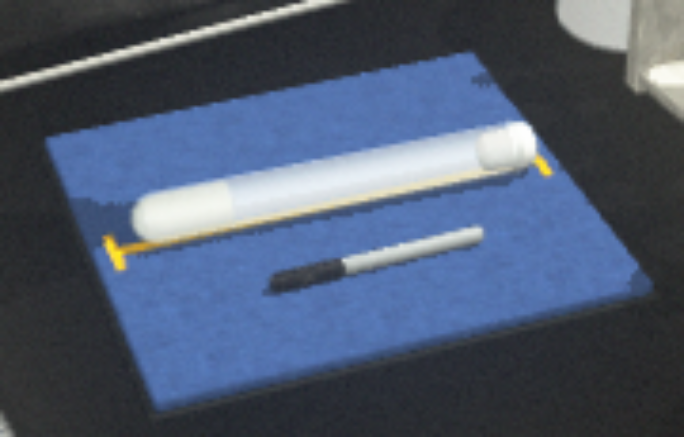

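Wrist view: the tube is centred at about (324,182), with the ticks at (178,182) and (462,163) sticking out past its ends. I cross-check the fit by overlaying it on the other two cameras.

```bash
python3 - <<'E'
import pickle
from h import *
c=np.array([.5029,-.0386]);a=np.radians(-6.79-1.4)
ims=[]
for n,(x0,y0,x1,y1) in [("scene",(200,125,400,245)),("side",(220,110,400,225))]:
    r=pickle.load(open(n+"7.pkl","rb"))
    u=np.array([np.cos(a),np.sin(a)]);v=np.array([-u[1],u[0]])
    pts=[]
    for s in np.linspace(-.113,.127,40):
        for th in np.linspace(0,2*np.pi,40): 
            q=c+u*s+v*.0158*np.cos(th); pts.append([*q,.0278+.0158*np.sin(th)])
    h=cv2.convexHull(proj(r,pts).astype(np.float32)).reshape(-1,2)
    im=cv2.resize(r["image"][y0:y1,x0:x1,::-1],None,fx=3.8,fy=3.8)
    cv2.polylines(im,[((h-[x0,y0]+.5)*3.8).astype(int)],True,(0,0,255),1)
    ims.append(cv2.resize(im,(700,299)) if False else im[:290])
w=max(i.shape[1] for i in ims); cv2.imwrite("pics/ov7.png",np.vstack([cv2.copyMakeBorder(i,0,0,0,w-i.shape[1],0) for i in ims]))
E
```

```text
(no output)
```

View pics/ov7.png

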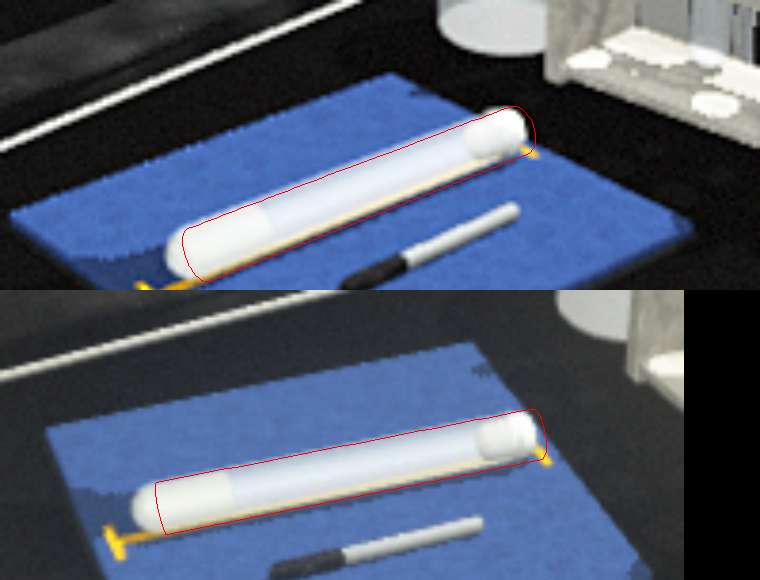

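The overlay matches in the side view. The scene view is about 2 mm off in the same direction as its line measurement, so the tube-to-line offset still holds. The pen and bottles haven't moved and the arm is clear, so I'm handing in.

```bash
python3 -c "
from station import bot
print(bot.sign_off()); print(bot.get_state()['t'])"
```

```text
the job is handed in; nothing more can be done
None
the job is handed in; nothing more can be done
```

The tube now lies on the yellow line and was handed in at rest, about 14.5 s into the 48 s. I rolled it there in four gentle strokes with both fingertips on its top, pressing about 6–7 N, and remeasured after each stroke.

**Final measurement (wrist camera):**

| Check | Result |
|---|---|
| Sideways offset of tube centre from line | about 0.2 mm (calibration is good to about 2 mm) |
| Angle to the line | about 1.4° |
| Offset along the line, toward the stopper | about 6 mm |

- **Not corrected:** the tube started about 1.5° off the line. I turned the fingers slightly during the first two strokes to fix this, but it had almost no effect. Rolling can hardly change the offset along the line, so I left it.
- **Camera disagreement:** the side view agrees with the wrist measurement. The scene camera puts the tube about 2 mm to one side, but its reading of the line was shifted the same way by about 4 mm, so I trusted the wrist camera.
- **Surroundings:** the pen and the pots and bottles were not touched. At hand-in the arm was about 150 mm clear above the tube.

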